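# Close and latch the casting mould

## Robot

A 6-joint arm with a two-finger parallel gripper is mounted at the origin on the work surface. World frame = base frame: x ahead of the robot, y to its left, z up, the work surface at z = 0. Lengths are in mm, angles in rad, forces in N, time in s.
With the tool pointing down it reaches from about 275 to 1000 mm from the base axis. Payload 8.4 kg.
Tool frame: the origin (TCP) lies on the mounting face of the last link; the fingertips stand 173 mm ahead of it and the grasp point (between the pads) lies 155 mm ahead of it; z points along the fingers, y is the direction in which the jaws open and shut (so a half turn about z gives the same grasp; the last joint's range is limited). The gripper opens to 85 mm and grips with 20 to 120 N. Pads are 22 mm wide; open, the fingers measure 114 mm over their backs; the gripper's body (76 mm by 85 mm) begins 54 mm behind the grasp point. The pads swing forward as they close: fully open they stand 13 mm farther back than shut.
Start: joints at [-1.223, 0.353, 1.633, -0, 1.155, -0.002], TCP at [214.193, -587.155, 404.681] pointing down, gripper open.
Joint ranges: [-2.63, 2.63], [-0.92, 2.1], [0.06, 2.66], [-1.3, 4.44], [0, 2.69], [-3.02, 3.02]. Speed limits (rad/s): [2.22, 2.22, 2.79, 3.14, 3.14, 3.14].

## Interface

Orientations are given as [roll, pitch, yaw] about the fixed x, y, z axes, in that order (R = Rz(yaw) Ry(pitch) Rx(roll)).
In Python, from rig import r, grab_frame, spotter gives the robot as it stands.
- The arm moves only by the tool apply_moves, never from a script. Its argument "motion" is text: rows parted by semicolons, each of 5 numbers parted by spaces: the opening, from -1 (shut) to 1 (fully open), then the shift along the tool's x, y, z as a fraction of full scale, then the turn about the tool's z as a fraction of full scale. In form: hand x y z twist; .... A call has 1 to 20 rows; each row is the pose to reach, as a shift and turn from the pose commanded when the call began, along the tool's axes at that moment, turning the shorter way round; what a row does not reach only later rows make up. Full scale, the value 1, is 1 m for a shift and pi rad for a turn. A row lasts 1/12 s, in which the tool goes at most 41.7 mm and 7.16 degrees, less where a joint would pass 70% of its speed; a pose out of reach is approached as far as the arm can. A call with a number of a shift or a turn outside -1 to 1 is refused whole. A call with a gripper value outside its range is refused whole. The fingers move at their own pace and stop on an object; "squeeze" is the grip in N (left out, the last holds). Time passes only in rows, so rows that repeat a pose let the fingers close. It gives the time, the measured TCP pose, the force and the opening at its end, in the units of the state.
- r.sense(): the state, without advancing time (a new reading comes with each control period).
- grab_frame(name): name is "scene" or "side" or "wrist"; returns a dict with "img" (384x512x3 uint8, red, green, blue), "fx", "fy", "cx", "cy" (pixels), "R" (3x3) and "t" (3): a world point X has camera coordinates R X + t. Camera axes: x right, y down, z forward; pixel columns grow to the right and rows downward; lengths in mm; the calibration is good to about 2 mm. A picture is of the moment at which its call begins. There is no depth.
- r.sign_off(): hands the job in, once; it reports no verdict.
Trained networks look in the newest picture that a camera, given by its name, has taken for a name from the list of things; names that differ only in an ending like _2 or _b are one class to them, and where a whole thing is asked for, a point or a joint stands for the part that bears it (a point fixed in the world has none). Each returns a list of dicts, best first, with "conf" (0 to 1); they miss things now and then, are a little off and sometimes report something else, mostly with a low value. They report only what shows in the picture. A call takes as long as a camera call. They do not tell look-alikes from the thing itself.
- spotter.boxes_of(query, camera): "point" ([x, y, z] in mm, in world coordinates, good to about 4 mm: the middle of the surface that is visible of it).
- spotter.place_of(query, camera): "point" ([x, y, z] in mm, in world coordinates, good to about 4 mm: a listed point, or the origin of a listed thing).
The state is a dict: "clock": time; "qpos": joint angles; "qvel": joint speeds; "joint_efforts": joint torques, N m; "eef_pos": TCP position; "tcp_rot": TCP orientation; "contact_force": force on the tool from outside, world axes, zero at the start; "wrist_torque": the same for the moment, N m; "opening": opening from 0.0 (shut) to 1.0 (fully open).
Only numpy, scipy, OpenCV 4.12 (cv2) and the standard library are available. Lean on these libraries where they do the work, as an engineer would, in place of code of your own. Each camera call takes 0.05 s, during which the arm holds its last target.

## Task

Close the empty casting mould ready for filling: lower the loose drilled cover plate over the four posts of the jig until it lies flat on the lower mould half. Then hold the latch's thumb button down and slide the latch over the edge of the cover until it is fully home, and let go so that the button springs back up and the latch is locked. Do not knock the tub or the loose syringe beside the work away.

Things in the scene. Friction and masses are not known exactly. Their poses are not given: they have to be found in the camera images.
- cover_grip (a point): Loose cover, lying on the table: aluminium plate 120 (x) x 100 (y) x 10 mm, 0.35 kg, holes of 12 mm dia. at x +-48, y +-36. On its middle stands a black grip bar 50 (x) x 16 (y) x 45 mm high. This point is on the plate's centre inside the bar, 35 mm above the plate's underside, 20 mm below the bar's top. Axes: the plate's, z up. It fits either way round (half a turn).
- mould_seat (a point): Centre of the top face (30 mm above table) of the grey lower mould half, 120 x 100 mm, on one end of the fixed jig (bed 290 x 130). Four 8 mm posts at x +-48, y +-36, tapered tips ending 24 mm above this face. Axes: the jig's, x = way the latch slides home, z up. With the cover seated, cover_grip is 35 mm straight above this point, x axes parallel.
- release_top (a point): Top centre of the black round thumb button, 28 mm dia., on the grey latch carriage; 74 mm above table and 12 mm above the carriage's top when up. Rides with the carriage along the jig's x. An upright push plate (44 wide, 8 thick) stands on its mould side: face 20 mm from the button's centre, top 28 mm above the button's. A fingertip on the button can push on it. Other sides open.
- latch (a joint): Carriage travel along the jig's x, m: 0 back, 0.070 fully home (end stop), where its steel tongue (40 wide, 8 thick) lies 24 mm over the cover's edge, 2 mm above it. Starts at 0 to 0.028. Slides with 2 N while the button is down; otherwise a rack locks it both ways, with notches every 10 mm; the last notch is 0.068 to 0.070. Let go short of a notch, the button stays part down.
- release (a joint): Depth of the thumb button, m: 0 up (locked), 0.008 fully down. Spring: about 2 N to start, 6 N fully down. The carriage is free when it is deeper than 0.004.
- tub_mid (a point): Grey round open tub, a bystander, 110 mm across and 75 mm high; point on its axis, half-way up.
- syringe_a_mid (a point): White plastic syringe, a bystander lying near the cover, 175 mm long, 32 mm thick; point on the axis (its x) at the middle of the barrel.
Not all that is in view belongs to the job. What is shaped like the part that bears cover_grip but green is not meant.

How it is judged (in metres and radians):
On the way:
1. the cover lies flat on the lower mould half, over the four posts, with the latch still back (z of cover_grip in the frame of mould_seat below 0.0375 m and horizontal distance between cover_grip and mould_seat below 0.006 m and angle between cover_grip's own z axis and vertical below 0.05 rad and value of joint latch below 0.04 m), for 0.2 s.
At the end, for the whole second after the job is handed in: The cover lies flat (within 0.05 rad and 2.5 mm in height) on the lower mould half over its posts (centres within 6 mm), the latch is within 5 mm of fully home, and the button is up (less than 2 mm down) (z of cover_grip in the frame of mould_seat between 0.032 and 0.0375 m and horizontal distance between cover_grip and mould_seat below 0.006 m and angle between cover_grip's own z axis and vertical below 0.05 rad and value of joint latch above 0.065 m and value of joint release below 0.002 m); the robot touches nothing.
It fails at once if the tub or the loose syringe is knocked away (moved more than 50 mm) (distance of any of tub_mid, syringe_a_mid from where it was at the start of the episode above 0.05 m).
It also fails if it takes over 51 s, if anything falls off the work surface, if the arm or the gripper's body presses on something with over 40 N, if the wrist force passes 120 N, or if a joint passes its speed limit or range.

## Working session

There is one attempt and no reset: what is moved stays moved. The work goes in short steps, Python scripts to look and compute and a tool call to move; the robot and the scene stay as the last step left them, time stands still between calls to the robot, and variables do not carry over. Pictures are saved under pics/ and viewed, and the job is handed in when it is done.

Besides the shell and the picture viewer there is one more tool, called after ">>>" as name(argument=value, ...), one argument or row to a line, values as JSON. apply_moves: Moves the arm, as the interface text tells. Its arguments: {"type":"object","properties":{"motion":{"type":"string"},"squeeze":{"type":"number"}},"required":["motion"]}

```bash
ls; mkdir -p pics
python3 - <<'E'
from rig import r, grab_frame, spotter
import cv2
s=r.sense(); print(s)
for n in ["scene","side","wrist"]:
    f=grab_frame(n); cv2.imwrite(f"pics/{n}0.png",f["img"][:,:,::-1]); print(n,f["fx"],f["fy"],f["cx"],f["cy"],f["R"],f["t"])
    for q in ["cover_grip","mould_seat","release_top","latch","tub_mid","syringe_a_mid"]:
        print(n,q,[(x["point"],x["conf"]) for x in spotter.place_of(q,n)])
E
```

```text
pics
{'clock': 0.0, 'qpos': array([-1.22342735e+00,  3.53648386e-01,  1.63412633e+00,  6.05976641e-06,
        1.15519987e+00, -2.38129135e-03]), 'qvel': array([-0.00035113, -0.00160517, -0.00079975, -0.00118702, -0.00041138,
        0.00014711]), 'joint_efforts': array([-3.07400978e-04, -6.05255485e+01, -3.42062795e+01,  1.31449456e-04,
        9.45640204e-03, -1.20359752e-05]), 'eef_pos': array([ 214.097434  , -586.93909259,  403.96470671]), 'tcp_rot': array([-3.14021074e+00, -8.83130235e-06,  3.49747810e-01]), 'contact_force': array([ 0.33812666, -0.66504484, -0.084635  ]), 'wrist_torque': array([-0.00356799,  0.02229847,  0.0105412 ]), 'opening': 0.9983500566725593}
scene 354.6990683744554 354.6990683744554 251.03665616584195 191.72811533878473 [[-0.12289087  0.99223316 -0.01926633]
 [ 0.52624576  0.04869309 -0.84893721]
 [-0.84140551 -0.11446546 -0.52814243]] [ -24.86457486 -229.48232688 1434.69607729]
scene cover_grip [([520.5, 225.7, 34.5], 0.91), ([391.2, 386.4, 36.6], 0.75), ([593.8, 430.1, 33.0], 0.71), ([331.5, 176.3, 36.6], 0.67)]
scene mould_seat [([563.9, -32.6, 32.6], 0.86)]
scene release_top [([556.2, -193.5, 73.0], 0.53)]Traceback (most recent call last):
  File "<stdin>", line 7, in <module>
ValueError: it knows: cover_grip, mould_seat, release_top, syringe_a_mid, tub_mid
```

Run:
```python
from rig import r, grab_frame, spotter
import cv2
for n in ["scene","side","wrist"]:
    f=grab_frame(n); cv2.imwrite(f"pics/{n}1.png",f["img"][:,:,::-1])
    if n!="scene": print(n,f["fx"],f["fy"],f["cx"],f["cy"],f["R"],f["t"])
    for q in ["cover_grip","mould_seat","release_top","tub_mid","syringe_a_mid"]:
        o=[]
        for x in spotter.place_of(q,n):
            import numpy as np
            c=f["R"]@np.array(x["point"])+np.ravel(f["t"]); o.append((x["point"],x["conf"],[int(f["fx"]*c[0]/c[2]+f["cx"]),int(f["fy"]*c[1]/c[2]+f["cy"])]))
        print(n,q,o)
print(r.sense()["clock"])
```

```text
scene cover_grip [([389.4, 389.1, 36.9], 0.79, [357, 179]), ([593.6, 431.1, 36.0], 0.67, [385, 221]), ([520.6, 225.4, 33.0], 0.62, [300, 201]), ([329.7, 178.1, 38.7], 0.62, [286, 166])]
scene mould_seat [([560.8, -31.8, 30.7], 0.95, [204, 205]), ([553.7, -190.1, 78.3], 0.47, [145, 186])]
scene release_top [([553.2, -190.7, 72.9], 0.5, [145, 188])]
scene tub_mid [([719.3, -162.7, 38.9], 0.71, [132, 238]), ([647.6, 220.5, 17.5], 0.71, [298, 236])]
scene syringe_a_mid [([556.1, -193.3, 71.8], 0.65, [144, 189])]
side 381.5767603118132 381.5767603118132 255.89594682375565 195.1727392092813 [[ 0.99622891 -0.08675763  0.00103609]
 [-0.04954062 -0.5785922  -0.81411104]
 [ 0.07122982  0.81098963 -0.58070831]] [-527.08330984  130.39182149  990.42900127]
side cover_grip [([596.0, 430.6, 34.5], 0.97, [264, 145]), ([389.5, 384.8, 33.6], 0.85, [205, 154]), ([517.6, 222.2, 35.4], 0.66, [246, 178]), ([329.0, 177.8, 38.5], 0.6, [183, 188])]
side mould_seat [([560.0, -29.6, 27.0], 0.76, [268, 232])]
side release_top [([555.5, -193.0, 77.6], 0.55, [275, 264])]
side tub_mid [([717.4, -160.4, 37.3], 0.74, [342, 262])]
side syringe_a_mid [([645.2, 221.2, 16.9], 0.93, [286, 181])]
wrist 303.8347350772067 303.8347350772067 254.5528184104983 193.2650456492385 [[ 3.43788484e-01 -9.39047032e-01 -3.88498691e-04]
 [-8.96765156e-01 -3.28431627e-01  2.96555090e-01]
 [-2.78606772e-01 -1.01603832e-01 -9.55015669e-01]] [-624.9190666   -39.28504956  379.22351011]
wrist cover_grip []
wrist mould_seat []
wrist release_top []
wrist tub_mid []
wrist syringe_a_mid []
1.1
```

View pics/scene0.png

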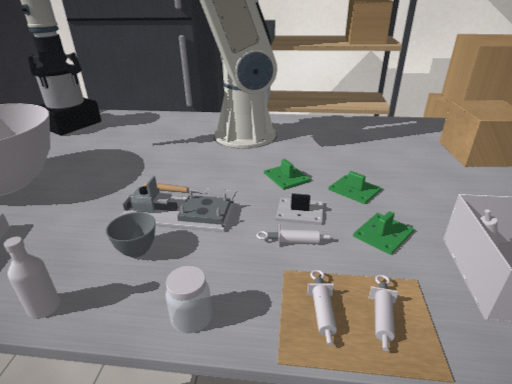

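```bash
sleep 3
```

```text
(no output)
```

View pics/side1.png

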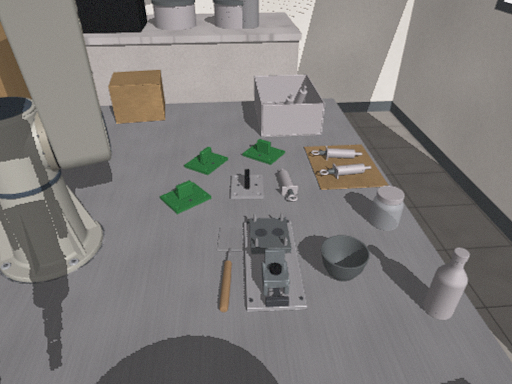

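View pics/wrist1.png

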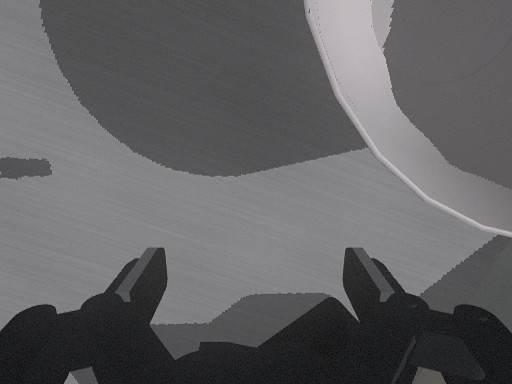

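The cover candidates in the scene image are:
- grey plate with a black bar at (300,201)
- green plate at (286,172)
- green plate at (357,185)
- green plate at (385,230)

The grey aluminium one fits the description. The jig runs roughly along world y, with the mould at (204,207) and the latch at (145,195). I'll confirm with a crop and work out the camera geometry.

```bash
cat > h.py <<'E'
import numpy as np, cv2
from rig import r, grab_frame, spotter
from scipy.spatial.transform import Rotation as Ro
def proj(f,X):
    c=f["R"]@np.array(X,float)+np.ravel(f["t"]); return np.array([f["fx"]*c[0]/c[2]+f["cx"],f["fy"]*c[1]/c[2]+f["cy"]])
def onz(f,uv,z):
    R=np.array(f["R"]);t=np.ravel(f["t"]);C=-R.T@t
    d=R.T@np.array([(uv[0]-f["cx"])/f["fx"],(uv[1]-f["cy"])/f["fy"],1]); return C+d*(z-C[2])/d[2]
def tri(fs,uvs):
    A=[];b=[]
    for f,uv in zip(fs,uvs):
        R=np.array(f["R"]);t=np.ravel(f["t"])
        x=(uv[0]-f["cx"])/f["fx"];y=(uv[1]-f["cy"])/f["fy"]
        A+=[R[0]-x*R[2],R[1]-y*R[2]];b+=[x*t[2]-t[0],y*t[2]-t[1]]
    return np.linalg.lstsq(np.array(A),np.array(b),rcond=None)[0]
def toolR(s): return Ro.from_euler('xyz',s["tcp_rot"]).as_matrix()
def delta(s,target): return toolR(s).T@(np.array(target)-s["eef_pos"])/1000
E
python3 - <<'E'
from h import *
R=np.array([[ 3.43788484e-01,-9.39047032e-01,-3.88498691e-04],[-8.96765156e-01,-3.28431627e-01,2.96555090e-01],[-2.78606772e-01,-1.01603832e-01,-9.55015669e-01]]);t=np.array([-624.9190666,-39.28504956,379.22351011])
s=r.sense();C=-R.T@t;T=toolR(s)
print("cam in tool",T.T@(C-s["eef_pos"]),"axis",T.T@R[2])
# target TCP: yaw pi/2, above cover
print("delta to (520,190,400)",delta(s,[520,190,400]))
print("delta to (550,-60,400)",delta(s,[550,-60,400]))
print("turn frac", (np.pi/2-s["tcp_rot"][2])/np.pi)
a=cv2.imread("pics/scene0.png")[150:270,240:420];b=cv2.imread("pics/scene0.png")[160:240,110:245]
a=cv2.resize(a,(600,400),interpolation=3);cv2.imwrite("pics/cropA.png",a)
cv2.imwrite("pics/cropB.png",cv2.resize(b,None,fx=5,fy=5,interpolation=3))
E
```

```text
cam in tool [ 7.56539529e+01 -3.00183839e-02  3.11241331e+01] axis [-2.96565474e-01 -5.11128348e-05  9.55012522e-01]
delta to (520,190,400) [ 0.55362797 -0.62528441  0.00469058]
delta to (550,-60,400) [ 0.49612982 -0.38014371  0.00469406]
turn frac 0.38865012742218036
```

```bash
sleep 1
```

```text
(no output)
```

View pics/cropA.png

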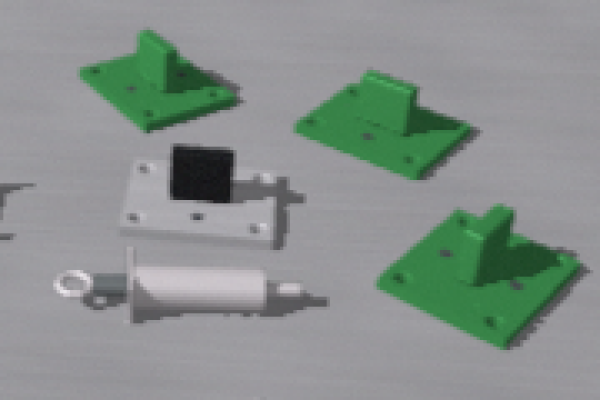

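View pics/cropB.png

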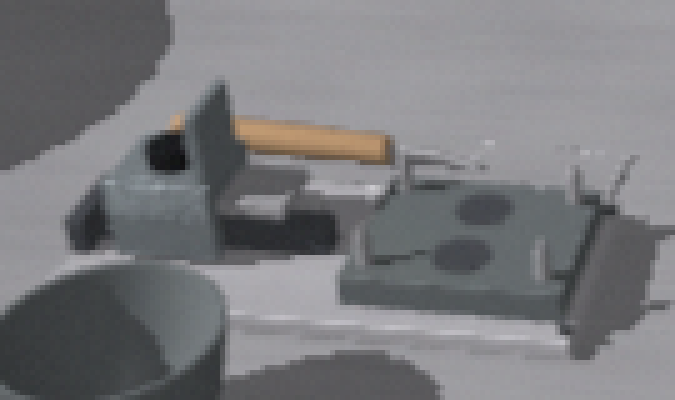

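Confirmed: in the crop, the grey plate with the black bar at (200,175) is the cover, and the syringe lies just beside it. The jig's push plate and black button are at (215,130) and (165,150). First I'll move over the mould to measure the jig.

>>> apply_moves(
  motion="1 0.496 -0.38 0.005 0.389;1 0.496 -0.38 0.005 0.389;1 0.496 -0.38 0.005 0.389;1 0.496 -0.38 0.005 0.389;1 0.496 -0.38 0.005 0.389;1 0.496 -0.38 0.005 0.389;1 0.496 -0.38 0.005 0.389;1 0.496 -0.38 0.005 0.389;1 0.496 -0.38 0.005 0.389;1 0.496 -0.38 0.005 0.389;1 0.496 -0.38 0.005 0.389;1 0.496 -0.38 0.005 0.389;1 0.496 -0.38 0.005 0.389;1 0.496 -0.38 0.005 0.389;1 0.496 -0.38 0.005 0.389;1 0.496 -0.38 0.005 0.389;1 0.496 -0.38 0.005 0.389;1 0.496 -0.38 0.005 0.389",
  squeeze=60,
)

```text
clock: 2.6
eef_pos: [550.5, -58.8, 399.5]
tcp_rot: [3.141, 0.0, -0.869]
contact_force: [-0.6, -0.4, -1.0]
opening: 0.999
```

Run:
```python
from h import *
s=r.sense(); print(s["clock"],s["eef_pos"],s["tcp_rot"])
f=grab_frame("wrist"); cv2.imwrite("pics/w_mould.png",f["img"][:,:,::-1]); np.save("pics/w_mould.npy",f,allow_pickle=True)
for q in ["mould_seat","release_top"]:
    print(q,[(x["point"],x["conf"],proj(f,x["point"]).round()) for x in spotter.place_of(q,"wrist")])
s=r.sense();print("to cover", delta(s,[520,225,400]))
```

```text
2.6 [550.46662741 -58.79033333 399.50074643] [ 3.14136557e+00  9.12057831e-05 -8.69320437e-01]
mould_seat [([559.0, -29.1, 29.2], 0.67, array([232., 183.]))]
release_top [([550.7, -195.0, 69.1], 0.75, array([351.,  66.]))]
to cover [-0.23796387 -0.16120175 -0.00044258]
```

View pics/w_mould.png

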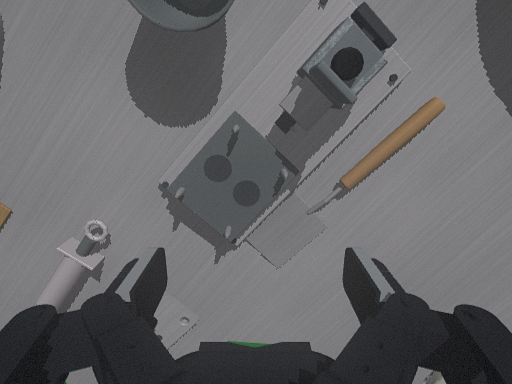

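The wrist picture shows the mould top centred near (232,180), its posts at (236,130), (284,177), (228,235) and (180,195), and the button at (347,63). The turn sign came out opposite to what I assumed (positive twist lowers yaw). Next I'll go above the cover with yaw near pi/2.

>>> apply_moves(
  motion="1 -0.238 -0.161 0 -0.777;1 -0.238 -0.161 0 -0.777;1 -0.238 -0.161 0 -0.777;1 -0.238 -0.161 0 -0.777;1 -0.238 -0.161 0 -0.777;1 -0.238 -0.161 0 -0.777;1 -0.238 -0.161 0 -0.777;1 -0.238 -0.161 0 -0.777;1 -0.238 -0.161 0 -0.777;1 -0.238 -0.161 0 -0.777;1 -0.238 -0.161 0 -0.777;1 -0.238 -0.161 0 -0.777;1 -0.238 -0.161 0 -0.777;1 -0.238 -0.161 0 -0.777;1 -0.238 -0.161 0 -0.777;1 -0.238 -0.161 0 -0.777;1 -0.238 -0.161 0 -0.777;1 -0.238 -0.161 0 -0.777;1 -0.238 -0.161 0 -0.777;1 -0.238 -0.161 0 -0.777",
)

```text
clock: 4.42
eef_pos: [520.3, 224.0, 399.8]
tcp_rot: [3.142, 0.0, 1.574]
contact_force: [-0.0, 0.2, -0.5]
opening: 1.0
```

Run:
```python
from h import *
s=r.sense(); print(s["clock"],s["eef_pos"],s["tcp_rot"],s["qpos"])
f=grab_frame("wrist"); cv2.imwrite("pics/w_cov.png",f["img"][:,:,::-1]); np.save("pics/w_cov.npy",f,allow_pickle=True)
for q in ["cover_grip","syringe_a_mid"]:
    print(q,[(x["point"],x["conf"],proj(f,x["point"]).round()) for x in spotter.place_of(q,"wrist")])
```

```text
4.4167 [520.31727663 224.00049371 399.82333726] [3.14159065e+00 1.87558639e-04 1.57358466e+00] [ 4.03930223e-01  2.67471869e-01  1.76551726e+00 -1.93776157e-04
  1.10867493e+00  4.01228287e-01]
cover_grip [([333.5, 179.3, 32.7], 0.98, array([ 95., 206.])), ([520.8, 224.0, 35.4], 0.68, array([255., 170.]))]
syringe_a_mid [([640.1, 220.7, 12.7], 0.92, array([355., 169.]))]
```

View pics/w_cov.png

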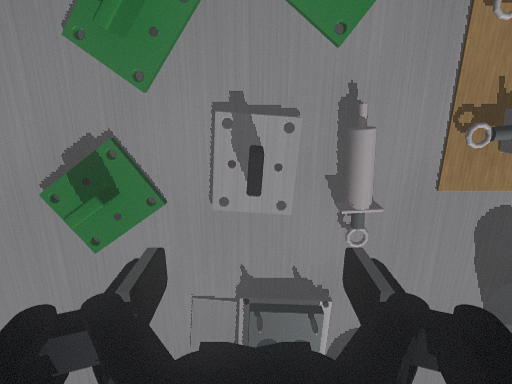

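The cover is centred at about (255,165), turned a few degrees, with holes at (227,123), (289,127), (281,205) and (223,201). I'll refine its pose, and the jig's from the stored image.

Run:
```python
from h import *
f=np.load("pics/w_cov.npy",allow_pickle=True).item()
g=cv2.cvtColor(f["img"],cv2.COLOR_RGB2GRAY).astype(float)
hp=[]
for u,v in [(227,123),(289,127),(281,205),(223,201)]:
    w=g[v-8:v+9,u-8:u+9]; bg=np.median(w[w>np.percentile(w,50)]); m=np.clip(bg-w-25,0,None)
    # keep central comp
    lab=cv2.connectedComponents((m>0).astype(np.uint8))[1]; l=lab[8,8]; m=m*(lab==l)
    yy,xx=np.mgrid[v-8:v+9,u-8:u+9]; c=[(m*xx).sum()/m.sum(),(m*yy).sum()/m.sum()]; hp.append(c); 
print(np.round(hp,1))
P=np.array([onz(f,h,10) for h in hp])[:,:2]; print(P.round(1),"mean",P.mean(0).round(1))
print("sides",[np.linalg.norm(P[i]-P[(i+1)%4]).round(1) for i in range(4)])
for a,b in [(3,0),(2,1)]: d=P[b]-P[a]; print("x-axis yaw",np.arctan2(d[1],d[0]))
for a,b in [(0,1),(3,2)]: d=P[b]-P[a]; print("y-axis yaw+pi/2",np.arctan2(d[1],d[0])+np.pi/2)
a=cv2.resize(f["img"][90:230,190:320,::-1],None,fx=4,fy=4,interpolation=3);cv2.imwrite("pics/cropC.png",a)
f=np.load("pics/w_mould.npy",allow_pickle=True).item()
cv2.imwrite("pics/cropM.png",cv2.resize(f["img"][100:250,150:300,::-1],None,fx=4,fy=4,interpolation=3))
cv2.imwrite("pics/cropL.png",cv2.resize(f["img"][0:150,250:420,::-1],None,fx=4,fy=4,interpolation=3))
```

```text
[[229.1 123.1]
 [288.8 127.3]
 [280.8 205. ]
 [223.4 201.1]]
[[490.8 273.1]
 [559.8 268.5]
 [553.4 173.2]
 [481.7 178.1]] mean [521.4 223.2]
sides [np.float64(69.1), np.float64(95.5), np.float64(71.8), np.float64(95.5)]
x-axis yaw 1.4751816207878559
x-axis yaw 1.503707249669626
y-axis yaw+pi/2 1.5052637691832411
y-axis yaw+pi/2 1.5038342709573762
```

```bash
sleep 1
```

```text
(no output)
```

View pics/cropC.png

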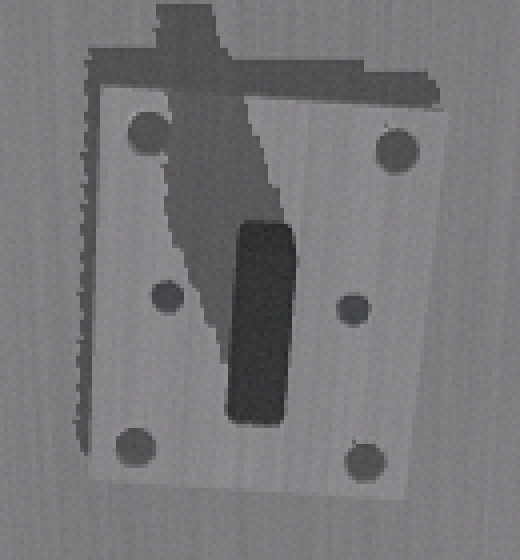

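View pics/cropM.png

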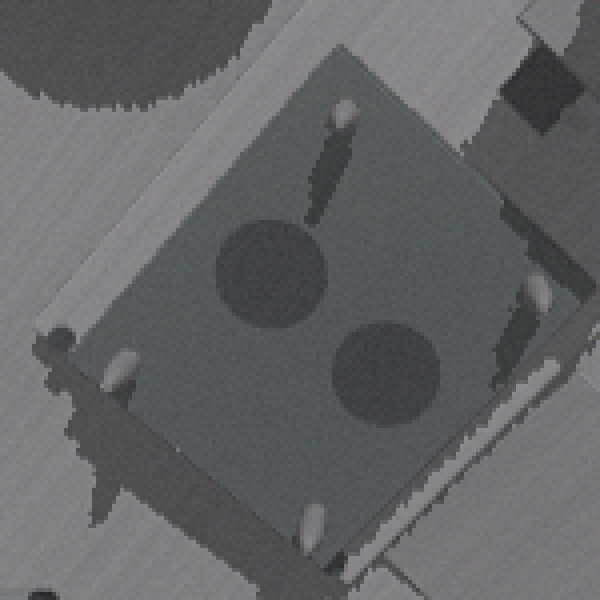

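View pics/cropL.png

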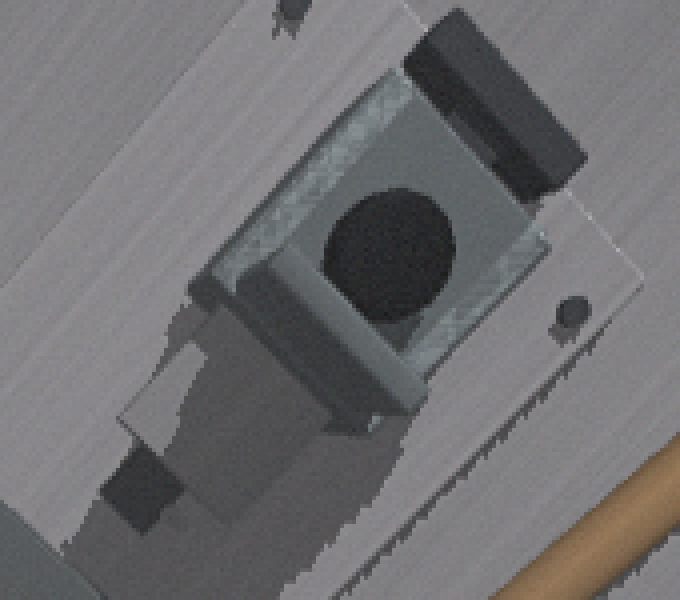

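```bash
cat > fit.py <<'E'
from h import *
from scipy.optimize import least_squares
f=np.load("pics/w_mould.npy",allow_pickle=True).item()
c=lambda x,y:(150+x/4-.4,100+y/4-.4)
# tip (z54), base (z30) px, order by local (x,y)
obs=[]
for (lx,ly),b,t in [((-48,36),(540,278),(543,305)),((-48,-36),(347,100),(340,124)),((48,-36),(133,353),(110,385)),((48,36),(318,505),(307,548))]:
    obs+=[((lx,-ly,52),c(*t)),((lx,-ly,30),c(*b))]
for (lx,ly),p in [((-60,50),(340,45)),((-60,-50),(597,292))]:
    obs+=[((lx,ly,30),c(*p))]
def W(p,l): 
    cs,sn=np.cos(p[2]),np.sin(p[2]); return [p[0]+cs*l[0]-sn*l[1],p[1]+sn*l[0]+cs*l[1],l[2]]
res=lambda p: np.concatenate([proj(f,W(p,l))-np.array(o) for l,o in obs])
if __name__=="__main__":
    s=least_squares(res,[560,-30,np.pi/2],loss='soft_l1'); p=s.x; print(p, s.fun.reshape(-1,2).round(1).tolist())
    im=cv2.resize(f["img"][:,:,::-1][90:250,150:310],None,fx=4,fy=4,interpolation=3)
    o=lambda l: tuple(((proj(f,W(p,l))-[150,90]+.4)*4).astype(int).tolist())
    L=[(-60,-50),(60,-50),(60,50),(-60,50)]
    for i in range(4): cv2.line(im,o((*L[i],30)),o((*L[(i+1)%4],30)),(0,0,255),1)
    for x in(-48,48):
        for y in(-36,36): cv2.line(im,o((x,y,30)),o((x,y,54)),(0,255,0),1)
    cv2.imwrite("pics/fitM.png",im)
    b=onz(f,(250+393/4-.4,253/4-.4),74); print("button",b,"local",[(b[0]-p[0])*np.cos(p[2])+(b[1]-p[1])*np.sin(p[2]),-(b[0]-p[0])*np.sin(p[2])+(b[1]-p[1])*np.cos(p[2])])
    g=np.load("pics/w_cov.npy",allow_pickle=True).item()
    print("bartop",onz(g,(255.3,170.4),55))
    s=r.sense();print(s["eef_pos"])
E
python3 fit.py
```

```text
[554.96432188 -36.35143554   2.98181618] [[-102.5, -1.8], [-97.4, 0.4], [-1.5, -1.1], [-1.9, 2.9], [114.4, 1.4], [106.5, 3.5], [15.8, -0.3], [13.7, 2.5], [2.1, -0.6], [-127.8, -3.2]]
button [ 555.3709844 -194.0388033   74.       ] local [np.float64(-25.489154351613326), np.float64(155.61418423364205)]
bartop [521.09261677 227.69617228  55.        ]
[520.29639901 224.39149164 399.78587351]
```

```bash
sleep 3
```

```text
(no output)
```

View pics/fitM.png

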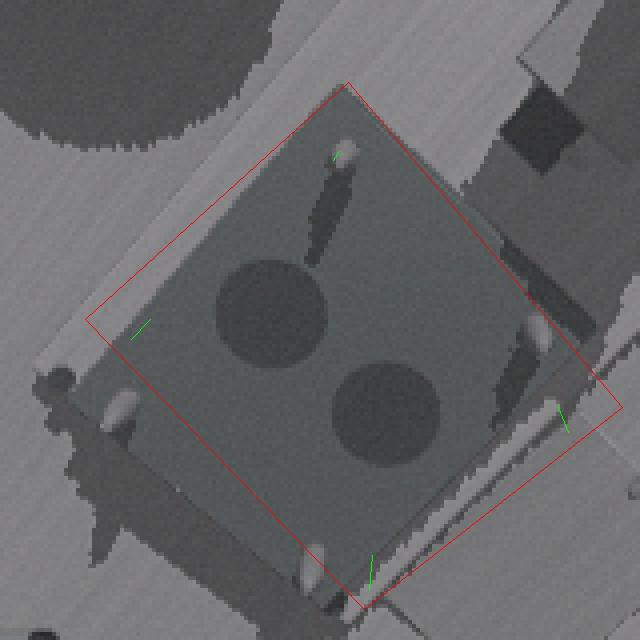

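I had a sign mix-up in the correspondences, so I'll fix that and refit.

```bash
sed -i 's/lx,-ly/lx,ly/g; s/((-60,50),(340,45)),((-60,-50),(597,292))/((-60,-50),(340,45)),((-60,50),(597,292)),((60,-50),(77,352))/' fit.py; python3 fit.py
```

```text
[560.93217215 -31.88551749   1.52891679] [[0.5, -0.3], [-0.7, 1.8], [0.9, -1.4], [0.4, 2.7], [0.1, -0.9], [-1.1, 1.4], [0.5, -0.9], [-0.6, 2.1], [-0.2, -0.9], [1.2, -1.1], [-3.0, 1.1]]
button [ 555.3709844 -194.0388033   74.       ] local [np.float64(-162.24393852200043), np.float64(-1.2326080262518158)]
bartop [521.09261677 227.69617228  55.        ]
[520.29639901 224.39149164 399.78587351]
```

```bash
sleep 3
```

```text
(no output)
```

View pics/fitM.png

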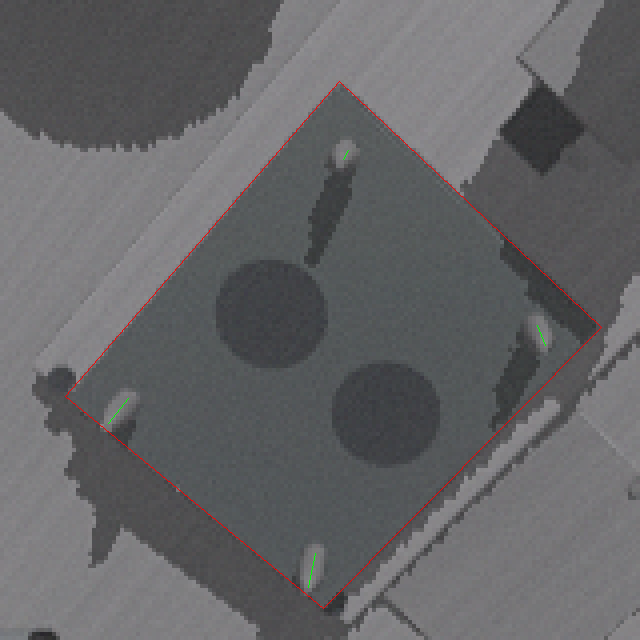

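The refit lines up with the image: mould edges and posts coincide, giving seat (560.9,-31.9) at yaw 1.529. I'll descend halfway over the cover and check from a second viewpoint.

>>> apply_moves(
  motion="1 -0.001 0.001 0.04 0.022;1 -0.001 0.001 0.08 0.022;1 -0.001 0.001 0.11 0.022;1 -0.001 0.001 0.11 0.022;1 -0.001 0.001 0.11 0.022",
)

```text
clock: 4.98
eef_pos: [520.9, 224.0, 288.9]
tcp_rot: [-3.139, 0.002, 1.497]
contact_force: [0.6, -0.3, 0.4]
opening: 1.002
```

Run:
```python
from h import *
s=r.sense(); print(s["clock"],s["eef_pos"],s["tcp_rot"])
f=grab_frame("wrist"); cv2.imwrite("pics/w_cov2.png",f["img"][:,:,::-1]); np.save("pics/w_cov2.npy",f,allow_pickle=True)
```

```text
4.9833 [520.87243052 223.95546734 288.92753329] [-3.13866248e+00  1.56007995e-03  1.49716135e+00]
```

View pics/w_cov2.png

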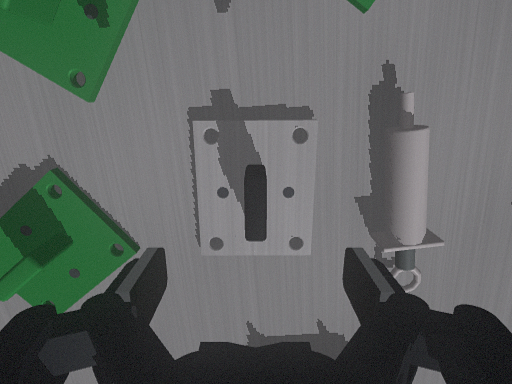

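Cover holes now sit at about (211,136), (300,136), (296,243) and (216,243), with the bar upright in the picture at (256,203). I'll triangulate these against the first view.

Run:
```python
from h import *
f1=np.load("pics/w_cov.npy",allow_pickle=True).item();f=np.load("pics/w_cov2.npy",allow_pickle=True).item()
g=cv2.cvtColor(f["img"],cv2.COLOR_RGB2GRAY).astype(float)
hp=[]
for u,v in [(211,136),(301,136),(296,243),(216,243)]:
    w=g[v-9:v+10,u-9:u+10]; bg=np.median(w[w>np.percentile(w,50)]); m=np.clip(bg-w-22,0,None)
    lab=cv2.connectedComponents((m>0).astype(np.uint8))[1]; m=m*(lab==lab[9,9])
    yy,xx=np.mgrid[v-9:v+10,u-9:u+10]; hp.append([(m*xx).sum()/m.sum(),(m*yy).sum()/m.sum()])
print(np.round(hp,1))
h1=[[227.3,123.2],[288.8,127.3],[280.8,205.],[223.4,201.1]]
T=np.array([tri([f1,f],[a,b]) for a,b in zip(h1,hp)]);print(T.round(1),T.mean(0).round(1))
P=np.array([onz(f,h,10) for h in hp])[:,:2]; print(P.round(1),P.mean(0).round(1),[np.linalg.norm(P[i]-P[(i+1)%4]).round(1) for i in range(4)])
for a,b in [(3,0),(2,1)]: d=P[b]-P[a]; print("yaw",np.arctan2(d[1],d[0]))
for a,b in [(0,1),(3,2)]: d=P[b]-P[a]; print("yaw",np.arctan2(d[1],d[0])+np.pi/2)
s=r.sense();print(s["eef_pos"],s["tcp_rot"], delta(s,[P.mean(0)[0],P.mean(0)[1],193]))
```

```text
[[212.4 135.9]
 [299.8 135.4]
 [295.7 242.8]
 [215.9 243.1]]
[[487.7 272.   -1.7]
 [559.9 268.5   9.6]
 [553.4 172.9   9.3]
 [481.7 177.9   9.5]] [520.7 222.8   6.7]
[[489.4 273.2]
 [559.8 268.6]
 [553.4 173.3]
 [481.8 178.1]] [521.1 223.3] [np.float64(70.5), np.float64(95.5), np.float64(71.7), np.float64(95.5)]
yaw 1.4907439976865258
yaw 1.5036921936994723
yaw 1.504714482668492
yaw 1.5038950735193182
[521.67581501 224.43608534 290.63313056] [ 3.14141824e+00 -6.39149089e-05  1.49774988e+00] [-0.00118598 -0.00049877  0.09763297]
```

Triangulated plate top is about 9.5 mm, which agrees with the text. Hole 0 disagrees because it is half in shadow. Now I'll descend, grip and lift.

>>> apply_moves(
  motion="1 -0.001 -0.0005 0.03 -0.002;1 -0.001 -0.0005 0.06 -0.002;1 -0.001 -0.0005 0.085 -0.002;1 -0.001 -0.0005 0.098 -0.002;1 -0.001 -0.0005 0.098 -0.002;1 -0.001 -0.0005 0.098 -0.002;-1 -0.001 -0.0005 0.098 -0.002;-1 -0.001 -0.0005 0.098 -0.002;-1 -0.001 -0.0005 0.098 -0.002;-1 -0.001 -0.0005 0.098 -0.002;-1 -0.001 -0.0005 0.098 -0.002;-1 -0.001 -0.0005 0.098 -0.002;-1 -0.001 -0.0005 0.098 -0.002;-1 -0.001 -0.0005 0.098 -0.002;-1 -0.001 -0.0005 0.098 -0.002;-1 -0.001 -0.0005 0.098 -0.002",
  squeeze=60,
)

```text
clock: 6.37
eef_pos: [520.7, 223.7, 192.2]
tcp_rot: [3.141, -0.0, 1.506]
contact_force: [-1.2, -0.5, 5.3]
opening: 0.185
```

Run:
```python
from h import *
s=r.sense(); print(s["clock"],s["eef_pos"],s["tcp_rot"],s["opening"],s["contact_force"])
```

```text
6.3667 [520.74009685 223.71513125 192.19320499] [ 3.14122946e+00 -2.29830804e-04  1.50584263e+00] 0.1850834107579525 [-1.19291643 -0.48301665  5.34279717]
```

Gripped: the opening corresponds to 15.7 mm. I'll lift and carry the cover to just above the posts.

>>> apply_moves(
  motion="-1 0 0 -0.03 0;-1 0 0 -0.07 0;-1 0 0 -0.1 0;-1 -0.03 0.006 -0.1 -0.001;-1 -0.065 0.014 -0.1 -0.007;-1 -0.1 0.022 -0.1 -0.007;-1 -0.135 0.03 -0.1 -0.007;-1 -0.17 0.038 -0.1 -0.007;-1 -0.2 0.045 -0.1 -0.007;-1 -0.23 0.052 -0.1 -0.007;-1 -0.2525 0.0567 -0.1 -0.0074;-1 -0.2525 0.0567 -0.1 -0.0074;-1 -0.2525 0.0567 -0.1 -0.0074;-1 -0.2525 0.0567 -0.1 -0.0074",
)

```text
clock: 7.53
eef_pos: [560.4, -31.7, 291.2]
tcp_rot: [-3.14, -0.0, 1.529]
contact_force: [0.3, -0.8, -4.1]
opening: 0.181
```

Run:
```python
from h import *
s=r.sense(); print(s["clock"],s["eef_pos"],s["tcp_rot"],s["opening"])
F={}
for n in ["wrist","side","scene"]:
    f=grab_frame(n);F[n]=f;cv2.imwrite(f"pics/hov_{n}.png",f["img"][:,:,::-1])
    print(n,[(x["point"],x["conf"]) for q in ["cover_grip","mould_seat"] for x in spotter.place_of(q,n)])
np.save("pics/hov.npy",F,allow_pickle=True)
s=r.sense(); print(s["clock"],s["eef_pos"],s["tcp_rot"],s["opening"])
a=F["side"]["img"][190:320,200:340,::-1];b=F["scene"]["img"][130:250,110:260,::-1]
cv2.imwrite("pics/hs.png",cv2.resize(a,None,fx=4,fy=4,interpolation=3));cv2.imwrite("pics/hc.png",cv2.resize(b,None,fx=4,fy=4,interpolation=3))
```

```text
7.5333 [560.37569144 -31.74510112 291.21860815] [-3.14031921e+00 -3.00266405e-04  1.52856388e+00] 0.1812506900517312
wrist [([560.2, -30.8, 133.5], 0.57)]
side [([333.8, 178.1, 36.0], 0.83), ([558.0, -28.8, 130.7], 0.81), ([389.9, 382.3, 33.6], 0.67), ([593.6, 430.0, 32.0], 0.41), ([560.6, -29.2, 30.1], 0.68)]
scene [([389.1, 387.6, 32.6], 0.74), ([329.2, 177.9, 35.5], 0.65), ([562.8, -31.5, 131.2], 0.63), ([593.5, 428.1, 34.0], 0.58), ([562.0, -31.7, 28.2], 0.91)]
7.9833 [560.81822616 -31.58661244 291.73452633] [ 3.14149655e+00 -3.36519010e-05  1.52981547e+00] 0.1806761160809063
```

```bash
sleep 2
```

```text
(no output)
```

View pics/hov_wrist.png

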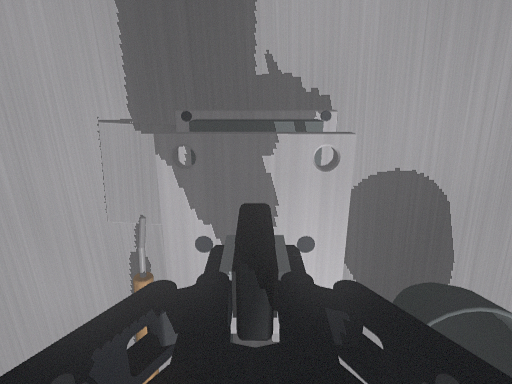

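View pics/hs.png

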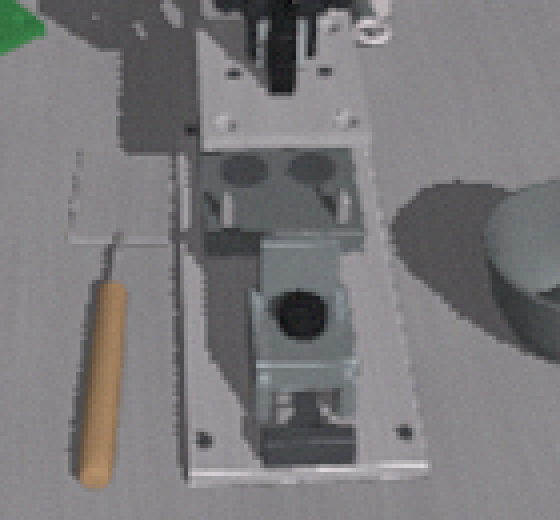

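View pics/hc.png

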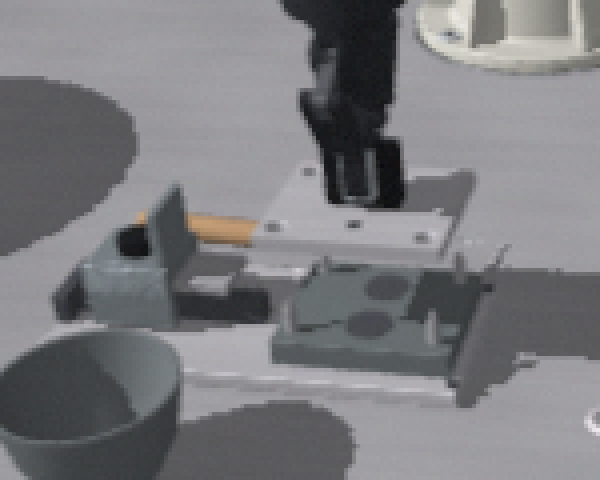

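The cover hangs level over the mould, with its front holes at (183,157) and (327,157) in the wrist view. I'll lower it until it is just above the post tips and look through the holes.

>>> apply_moves(
  motion="-1 0 0 0.02 0;-1 0 0 0.036 0;-1 0 0 0.036 0;-1 0 0 0.036 0",
)

```text
clock: 8.32
eef_pos: [560.5, -31.9, 255.2]
tcp_rot: [-3.14, -0.0, 1.529]
contact_force: [-0.1, 0.3, -4.2]
opening: 0.175
```

Run:
```python
from h import *
s=r.sense(); print(s["clock"],s["eef_pos"],s["tcp_rot"])
f=grab_frame("wrist"); np.save("pics/low.npy",f,allow_pickle=True)
p=[560.93,-31.89,1.529]
W=lambda p,l:[p[0]+np.cos(p[2])*l[0]-np.sin(p[2])*l[1],p[1]+np.sin(p[2])*l[0]+np.cos(p[2])*l[1],l[2]]
im=cv2.resize(f["img"][90:190,140:380,::-1],None,fx=3,fy=3,interpolation=3)
zb=s["eef_pos"][2]-192.5
pp=[s["eef_pos"][0],s["eef_pos"][1],s["tcp_rot"][2]]
for ly in(-36,36):
    print("tip",proj(f,W(p,(48,ly,54))).round(1),"base",proj(f,W(p,(48,ly,30))).round(1),"hole top",proj(f,W(pp,(48,ly,zb+10))).round(1),"bot",proj(f,W(pp,(48,ly,zb))).round(1))
cv2.imwrite("pics/low.png",im); cv2.imwrite("pics/low_full.png",f["img"][:,:,::-1])
```

```text
8.3167 [560.46786458 -31.89814491 255.20256584] [-3.13962686e+00 -5.20121639e-05  1.52927046e+00]
tip [320.4 150.9] base [312.7 144.7] hole top [327.1 157. ] bot [322.9 153.6]
tip [192.3 150.6] base [199.7 144.5] hole top [184.  156.8] bot [188.2 153.4]
```

View pics/low.png

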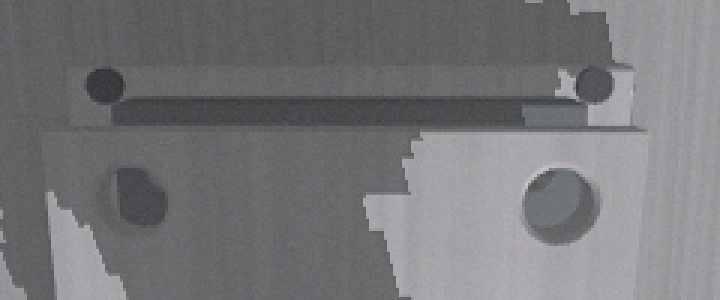

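Run:
```python
from h import *
f=np.load("pics/low.npy",allow_pickle=True).item()
I=f["img"][:,:,::-1]
t=[]
for u in (185,325):
    c=I[138:176,u-22:u+22].astype(float); c=np.clip((c-40)*255/90,0,255).astype(np.uint8)
    t.append(cv2.resize(c,None,fx=9,fy=9,interpolation=cv2.INTER_CUBIC))
cv2.imwrite("pics/low2.png",np.hstack(t))
```

```text
(no output)
```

View pics/low2.png

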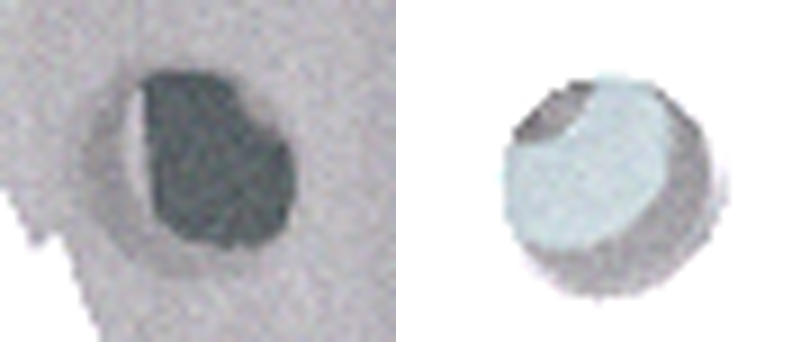

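Through both holes the post tips appear where predicted: (192,150) and (320.5,151), against (192.3,150.6) and (320.4,150.9). The alignment is within about a millimetre, so I'll lower onto the posts.

>>> apply_moves(
  motion="-1 0 0.0003 0.006 0;-1 0 0.0003 0.012 0;-1 0 0.0003 0.018 0;-1 0 0.0003 0.02 0;-1 0 0.0003 0.02 0",
)

```text
clock: 8.78
eef_pos: [560.8, -32.0, 235.0]
tcp_rot: [-3.14, -0.0, 1.529]
contact_force: [-0.5, 0.2, -4.0]
opening: 0.183
```

Run:
```python
from h import *
s=r.sense(); print(s["clock"],s["eef_pos"],s["tcp_rot"],s["contact_force"],s["wrist_torque"])
```

```text
8.7833 [560.77141328 -31.99658725 234.955254  ] [-3.14027417e+00 -1.20152012e-05  1.52917340e+00] [-0.51578832  0.18501346 -3.99028915] [ 0.06986925  0.01730528 -0.03227164]
```

No contact force, and the posts are about 12 mm into the holes. I'll continue down to seat it.

>>> apply_moves(
  motion="-1 0 0 0.005 0;-1 0 0 0.009 0;-1 0 0 0.012 0;-1 0 0 0.012 0;-1 0 0 0.012 0",
)

```text
clock: 9.2
eef_pos: [561.0, -32.0, 223.4]
tcp_rot: [-3.141, -0.0, 1.529]
contact_force: [0.1, -0.4, -5.3]
opening: 0.179
```

Run:
```python
from h import *
s=r.sense(); print(s["clock"],s["eef_pos"],s["tcp_rot"],s["contact_force"],s["wrist_torque"])
```

```text
9.2 [561.00574344 -32.00540289 223.44774184] [-3.14108285e+00 -1.46361253e-05  1.52911045e+00] [ 0.12089786 -0.41204899 -5.25139992] [ 0.10337801  0.04023134 -0.0133425 ]
```

>>> apply_moves(
  motion="-1 0 0 0.001 0;-1 0 0 0.0015 0;-1 0 0 0.0015 0;-0.3 0 0 0.0015 0;0.3 0 0 0.0015 0;0.3 0 0 0.0015 0;0.3 0 0 0.0015 0;0.3 0 0 0.0015 0;0.3 0 0 0.0015 0;0.3 0 0 -0.03 0;0.3 0 0 -0.07 0;0.3 0 0 -0.1 0;0.3 -0.02 0 -0.13 0;0.3 -0.05 0 -0.15 0;0.3 -0.05 0 -0.15 0;0.3 -0.05 0 -0.15 0",
)

```text
clock: 10.53
eef_pos: [559.2, -83.0, 375.0]
tcp_rot: [3.139, 0.0, 1.527]
contact_force: [-0.0, 0.1, 0.4]
opening: 0.648
```

Run:
```python
from h import *
s=r.sense(); print(s["clock"],s["eef_pos"],s["tcp_rot"],s["contact_force"])
F={}
for n in ["wrist","side","scene"]:
    f=grab_frame(n);F[n]=f;cv2.imwrite(f"pics/seat_{n}.png",f["img"][:,:,::-1])
    print(n,[(q,x["point"],x["conf"]) for q in ["cover_grip","release_top"] for x in spotter.place_of(q,n)])
np.save("pics/seat.npy",F,allow_pickle=True)
a=F["side"]["img"][190:320,200:340,::-1];b=F["scene"]["img"][130:250,110:260,::-1]
cv2.imwrite("pics/ss.png",cv2.resize(np.hstack([a[:120],b]),(760,315),interpolation=3))
```

```text
10.5333 [559.21174579 -82.96712372 375.00747428] [3.13869626e+00 2.56012323e-04 1.52708844e+00] [-0.02935491  0.11273553  0.43560711]
wrist [('cover_grip', [560.0, -33.2, 64.9], 0.72), ('release_top', [556.4, -197.0, 71.0], 0.79)]
side [('cover_grip', [329.9, 177.9, 37.7], 0.85), ('cover_grip', [559.9, -29.2, 62.3], 0.81), ('cover_grip', [392.7, 388.1, 34.9], 0.8), ('cover_grip', [647.2, 220.0, 16.6], 0.39), ('cover_grip', [594.6, 432.5, 32.6], 0.38), ('cover_grip', [555.3, -193.4, 74.6], 0.24), ('release_top', [553.4, -194.0, 80.0], 0.64), ('release_top', [716.0, -160.3, 40.6], 0.43)]
scene [('cover_grip', [389.2, 386.9, 34.5], 0.7), ('cover_grip', [325.4, 176.8, 36.8], 0.68), ('cover_grip', [597.4, 432.8, 34.3], 0.62), ('release_top', [555.6, -191.9, 78.3], 0.6)]
```

```bash
sleep 2
```

View pics/seat_wrist.png

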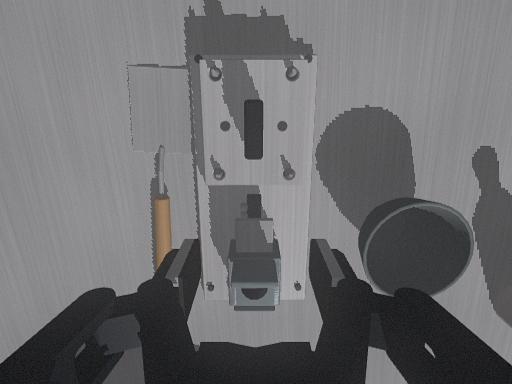

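View pics/ss.png

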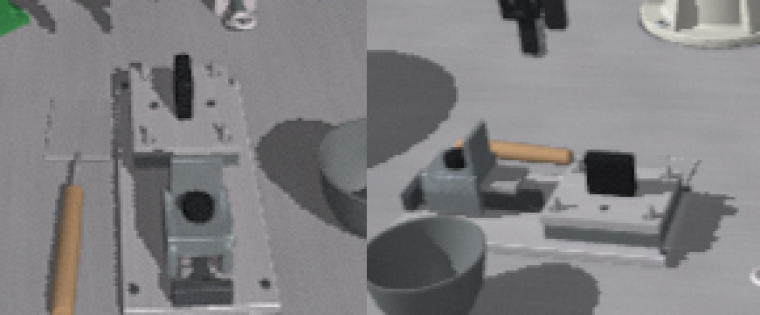

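The cover lies flat, with all four posts through its holes in the wrist view at (215,74), (292,73), (219,174) and (290,174). Next I'll shut the fingers and go above the button.

>>> apply_moves(
  motion="-1 -0.03 0 0 0;-1 -0.065 0 0 0;-1 -0.1 0 0.02 0;-1 -0.107 0 0.05 -0.0006;-1 -0.107 0 0.085 -0.0006;-1 -0.107 0 0.085 -0.0006;-1 -0.107 0 0.085 -0.0006;-1 -0.107 0 0.085 -0.0006;-1 -0.107 0 0.085 -0.0006",
)

```text
clock: 11.73
eef_pos: [555.5, -188.6, 290.8]
tcp_rot: [3.139, 0.001, 1.532]
contact_force: [-0.6, -0.2, -0.2]
opening: -0.007
```

Run:
```python
from h import *
s=r.sense(); print(s["clock"],s["eef_pos"],s["tcp_rot"],s["contact_force"],s["opening"])
F={}
for n in ["side","scene"]:
    f=grab_frame(n);F[n]=f
    print(n,proj(f,[554.5,-193.9,74]).round(1))
s=r.sense(); print(s["eef_pos"])
# jig-local
d=s["eef_pos"][:2]-np.array([560.93,-31.89]);c,sn=np.cos(1.529),np.sin(1.529);print("local",d@[c,sn],d@[-sn,c])
a=F["side"]["img"][200:320,210:330,::-1];b=F["scene"]["img"][110:230,90:210,::-1]
cv2.imwrite("pics/bb.png",cv2.resize(np.hstack([a,b]),(800,400),interpolation=3))
```

```text
11.7333 [ 555.54832268 -188.60292979  290.76674018] [3.13874835e+00 8.09325481e-04 1.53188070e+00] [-0.64022811 -0.23209137 -0.19980417] -0.006661945596434223
side [275.3 266.4]
scene [144.1 188. ]
[ 555.37623067 -188.61355671  290.70350562]
local -156.81874344202282 -0.9996429448391827
```

```bash
sleep 1
```

```text
(no output)
```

View pics/bb.png

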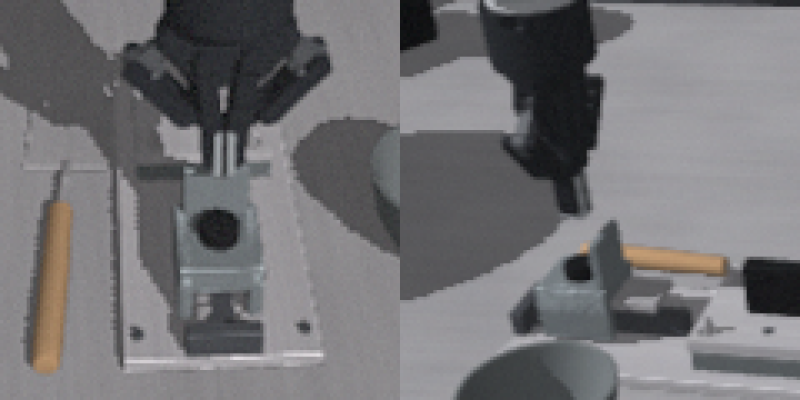

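The shut fingers stand above the button. It shows at side pixel (275,269) and scene pixel (143,190), near the predicted positions. I'll press down.

>>> apply_moves(
  motion="-1 -0.001 0 0.02 0;-1 -0.001 0 0.035 0;-1 -0.001 0 0.042 0;-1 -0.001 0 0.046 0;-1 -0.001 0 0.048 0;-1 -0.001 0 0.05 0;-1 -0.001 0 0.05 0;-1 -0.001 0 0.05 0",
)

```text
clock: 12.5
eef_pos: [554.7, -189.8, 239.7]
tcp_rot: [3.141, 0.0, 1.531]
contact_force: [-2.8, 2.5, 6.2]
opening: 0.003
```

Run:
```python
from h import *
s=r.sense(); print(s["clock"],s["eef_pos"],s["tcp_rot"],s["contact_force"],s["wrist_torque"])
```

```text
12.5 [ 554.65674483 -189.78729026  239.73361189] [3.14118298e+00 3.92074517e-05 1.53114059e+00] [-2.84664519  2.53944763  6.21101126] [ 0.29603763  0.5346368  -0.02697189]
```

A force of 6.2 N means the button is about 7 mm down. Now I'll slide towards home.

>>> apply_moves(
  motion="-1 0.004 0 0 0;-1 0.008 0 0 0;-1 0.012 0 0 0;-1 0.017 0 0 0;-1 0.022 0 0 0;-1 0.027 0 0 0;-1 0.032 0 0 0;-1 0.037 0 0 0;-1 0.037 0 0 0",
)

```text
clock: 13.25
eef_pos: [556.2, -152.4, 239.9]
tcp_rot: [3.141, 0.0, 1.531]
contact_force: [-2.7, 1.3, 5.6]
opening: 0.004
```

Run:
```python
from h import *
s=r.sense(); print(s["clock"],s["eef_pos"],s["tcp_rot"],s["contact_force"],s["wrist_torque"])
F={}
for n in ["side","scene"]:
    F[n]=grab_frame(n)
a=F["side"]["img"][190:310,210:330,::-1];b=F["scene"]["img"][110:230,100:220,::-1]
cv2.imwrite("pics/s1.png",cv2.resize(np.hstack([a,b]),(800,400),interpolation=3))
```

```text
13.25 [ 556.23363212 -152.41718118  239.87698112] [3.14071879e+00 2.59687078e-04 1.53148026e+00] [-2.72178793  1.31841858  5.55512806] [ 0.34744068  0.46375338 -0.01274595]
```

View pics/s1.png

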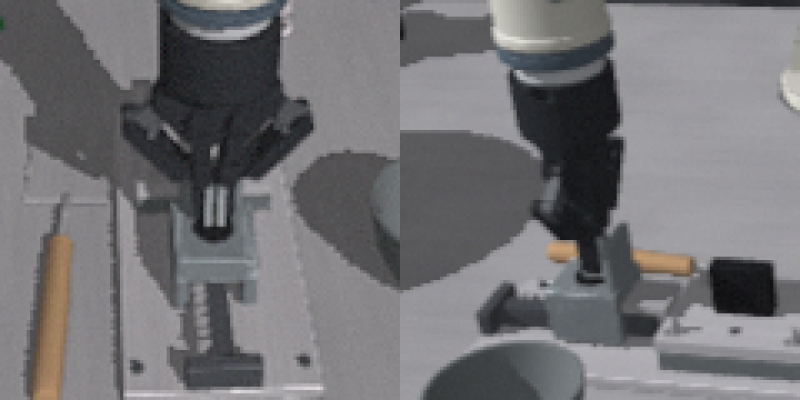

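The carriage is moving with the finger. I'll continue towards the stop and watch the force.

>>> apply_moves(
  motion="-1 0.004 0 0 0;-1 0.008 0 0 0;-1 0.012 0 0 0;-1 0.016 0 0 0;-1 0.02 0 0 0;-1 0.02 0 0 0",
)

```text
clock: 13.85
eef_pos: [557.1, -132.6, 239.9]
tcp_rot: [3.141, 0.0, 1.531]
contact_force: [-2.1, 0.4, 5.5]
opening: 0.005
```

>>> apply_moves(
  motion="-1 0.003 0 0 0;-1 0.006 0 0 0;-1 0.008 0 0 0;-1 0.008 0 0 0",
)

```text
clock: 14.18
eef_pos: [557.8, -125.1, 240.1]
tcp_rot: [3.139, 0.001, 1.532]
contact_force: [-2.0, -1.0, 4.9]
opening: -0.003
```

>>> apply_moves(
  motion="-1 0.002 0 0 0;-1 0.004 0 0 0;-1 0.006 0 0 0;-1 0.006 0 0 0",
)

```text
clock: 14.52
eef_pos: [557.9, -123.1, 240.2]
tcp_rot: [3.138, 0.009, 1.534]
contact_force: [-5.0, -35.0, 2.1]
opening: 0.003
```

Run:
```python
from h import *
s=r.sense(); print(s["clock"],s["eef_pos"],s["tcp_rot"],s["contact_force"],s["wrist_torque"])
F={}
for n in ["side","scene"]:
    F[n]=grab_frame(n)
a=F["side"]["img"][170:290,210:330,::-1];b=F["scene"]["img"][120:240,120:240,::-1]
cv2.imwrite("pics/s2.png",cv2.resize(np.hstack([a,b]),(800,400),interpolation=3))
```

```text
14.5167 [ 557.90221605 -123.12994269  240.22187138] [3.138436   0.00863632 1.53405279] [ -5.01685799 -35.04533793   2.07884551] [-5.30064703  0.81569622 -0.0166556 ]
```

View pics/s2.png

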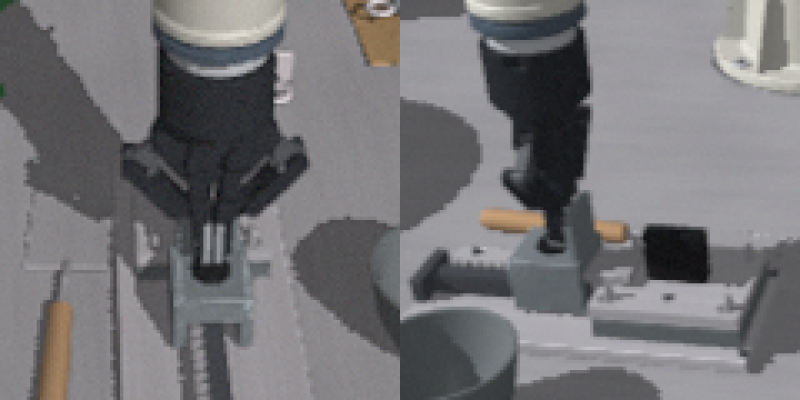

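The force jumped to 35 N at 239.8→-123.1 mm, so the carriage is at its stop and the tongue lies over the cover edge. I'll ease the push to about 10 N, then lift straight up so the button springs back, and move clear.

>>> apply_moves(
  motion="-1 -0.0015 0 0 0;-1 -0.003 0 0 0;-1 -0.003 0 -0.003 0;-1 -0.003 0 -0.006 0;-1 -0.003 0 -0.009 0;-1 -0.003 0 -0.013 0;-1 -0.004 0 -0.018 0;-1 -0.008 0 -0.03 0;-1 -0.01 0 -0.06 0;-1 -0.01 0 -0.1 0;-1 -0.01 0 -0.14 0;-1 -0.05 0 -0.15 0;-1 -0.09 0 -0.15 0;-1 -0.09 0 -0.15 0;-1 -0.09 0 -0.15 0",
)

```text
clock: 15.87
eef_pos: [553.6, -210.6, 390.3]
tcp_rot: [3.139, 0.001, 1.528]
contact_force: [-0.2, 1.0, 0.1]
opening: 0.003
```

Run:
```python
from h import *
s=r.sense(); print(s["clock"],s["eef_pos"],s["tcp_rot"],s["contact_force"])
F={}
for n in ["side","scene","wrist"]:
    F[n]=grab_frame(n)
    print(n,[(q,x["point"],x["conf"]) for q in ["cover_grip","release_top","tub_mid","syringe_a_mid"] for x in spotter.place_of(q,n)])
np.save("pics/end.npy",F,allow_pickle=True)
a=F["side"]["img"][170:290,210:330,::-1];b=F["scene"]["img"][120:240,120:240,::-1]
cv2.imwrite("pics/s3.png",cv2.resize(np.hstack([a,b]),(800,400),interpolation=3))
cv2.imwrite("pics/end_w.png",F["wrist"]["img"][:,:,::-1])
```

```text
15.8667 [ 553.63609777 -210.56182266  390.28105611] [3.13929029e+00 6.71393249e-04 1.52838802e+00] [-0.17997398  0.99801491  0.14330257]
side [('cover_grip', [561.5, -31.7, 60.9], 0.82), ('cover_grip', [331.4, 179.3, 37.0], 0.78), ('cover_grip', [591.2, 431.7, 32.0], 0.55), ('release_top', [555.4, -131.4, 75.8], 0.62), ('tub_mid', [719.8, -159.0, 38.1], 0.83)]
scene [('cover_grip', [388.9, 388.4, 35.2], 0.98), ('cover_grip', [563.4, -31.8, 62.4], 0.89), ('cover_grip', [596.7, 430.0, 33.2], 0.83), ('cover_grip', [330.3, 180.6, 35.6], 0.7), ('release_top', [557.3, -130.5, 71.7], 0.47), ('tub_mid', [722.7, -164.5, 37.8], 0.7), ('syringe_a_mid', [648.8, 220.3, 18.2], 0.76)]
wrist [('tub_mid', [719.4, -162.4, 40.8], 0.65), ('syringe_a_mid', [556.6, -136.4, 73.0], 0.5)]
```

```bash
sleep 1
```

```text
(no output)
```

View pics/s3.png

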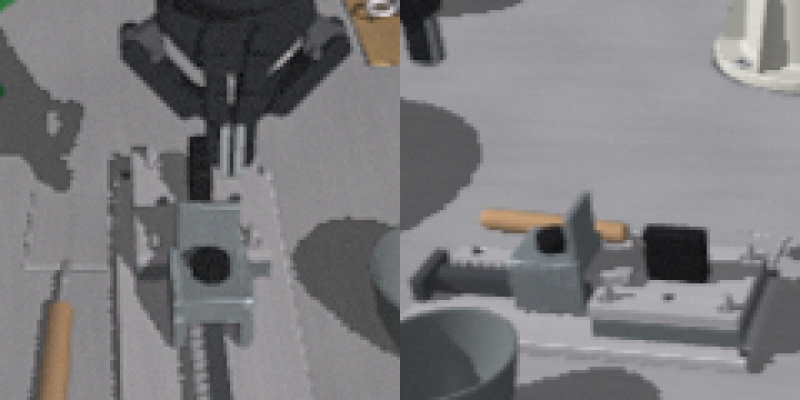

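View pics/end_w.png

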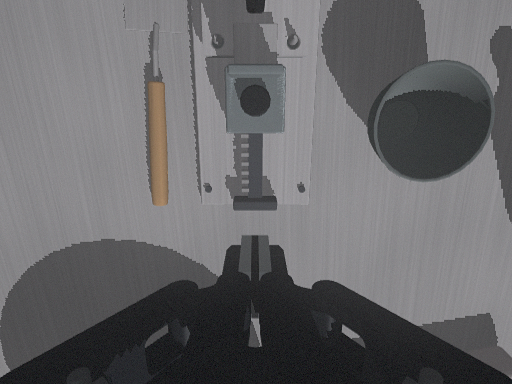

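Run:
```python
from h import *
F=np.load("pics/end.npy",allow_pickle=True).item();f=F["wrist"]
p=[560.93,-31.89];c,sn=np.cos(1.529),np.sin(1.529)
loc=lambda X:((X[0]-p[0])*c+(X[1]-p[1])*sn,-(X[0]-p[0])*sn+(X[1]-p[1])*c)
print("edge",loc(onz(f,(215,56.8),40)),"tip z50",loc(onz(f,(255,24),50)))
for z in(66,70,74): print("button",z,loc(onz(f,(255,100.5),z)))
im=np.clip(f["img"][0:140,180:330,::-1].astype(float)*1.6,0,255).astype(np.uint8)
cv2.imwrite("pics/ew.png",cv2.resize(im,None,fx=4,fy=4,interpolation=3))
a=F["side"]["img"][225:295,245:305,::-1];b=F["scene"]["img"][170:240,145:205,::-1]
cv2.imwrite("pics/eb.png",cv2.resize(np.clip(np.hstack([a,b]).astype(float)*1.5,0,255).astype(np.uint8),None,fx=6,fy=6,interpolation=3))
```

```text
edge (np.float64(-62.25672381900147), np.float64(38.20355313841332)) tip z50 (np.float64(-36.09454477965565), np.float64(-0.07606830662004849))
button 66 (np.float64(-102.11991859061433), np.float64(-0.3439505632031805))
button 70 (np.float64(-102.10196977231575), np.float64(-0.33840699080824566))
button 74 (np.float64(-102.0840209540172), np.float64(-0.33286341841331213))
```

```bash
sleep 1
```

```text
(no output)
```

View pics/ew.png

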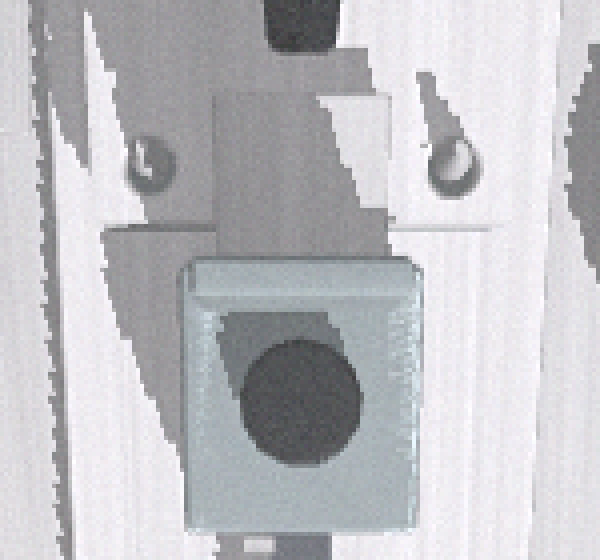

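View pics/eb.png

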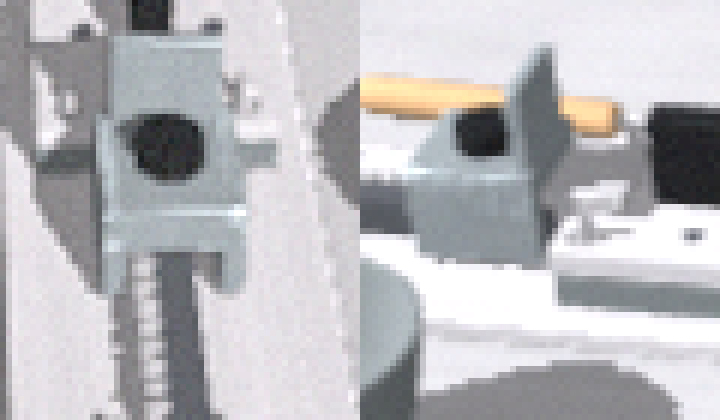

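The tongue tip is at local -36, which is exactly home, with 24 mm of overlap. I still need to check the button's height, so I'll overlay its predicted outline for up (z=74) and down (z=66).

Run:
```python
from h import *
F=np.load("pics/end.npy",allow_pickle=True).item()
S=np.load("pics/seat.npy",allow_pickle=True).item()
p=[560.93,-31.89];c,sn=np.cos(1.529),np.sin(1.529)
out=[]
for D,n,lx,o in [(S,"side",-162,(245,235)),(F,"side",-102,(245,225)),(S,"scene",-162,(120,165)),(F,"scene",-102,(145,170))]:
    f=D[n]; im=np.clip(f["img"][:,:,::-1].astype(float)*1.8,0,255).astype(np.uint8)[o[1]:o[1]+50,o[0]:o[0]+50]; im=cv2.resize(im,None,fx=8,fy=8,interpolation=2)
    for z,col in((74,(0,0,255)),(66,(0,255,0))):
        C=[p[0]+c*lx,p[1]+sn*lx]
        pts=np.array([(proj(f,[C[0]+14*np.cos(a),C[1]+14*np.sin(a),z])-o+.5)*8 for a in np.linspace(0,6.28,60)]).astype(np.int32)
        cv2.polylines(im,[pts],True,col,1)
    out.append(im)
cv2.imwrite("pics/but.png",cv2.resize(np.vstack([np.hstack(out[:2]),np.hstack(out[2:])]),(600,600)))
# wrist disc diameters
for D,nm,(u,v) in [(F,"wrist",(255,100))]:
    g=cv2.cvtColor(D[nm]["img"],cv2.COLOR_RGB2GRAY)[v-22:v+23,u-20:u+21]
    m=(g<np.percentile(g,25)*0+ (int(g[22,20])+14)).astype(np.uint8); n,l,st,_=cv2.connectedComponentsWithStats(m); print(st[l[22,20]])
    for z in(66,70,74):
        C=[p[0]+c*-102,p[1]+sn*-102]; P=np.array([proj(D[nm],[C[0]+14*np.cos(a),C[1]+14*np.sin(a),z]) for a in np.linspace(0,6.28,60)]); print(z,np.ptp(P,0))
```

```text
[  5   7  30  31 712]
66 [30.52264617 31.90837791]
70 [30.94698531 32.35143507]
74 [31.38328949 32.80697233]
```

View pics/but.png

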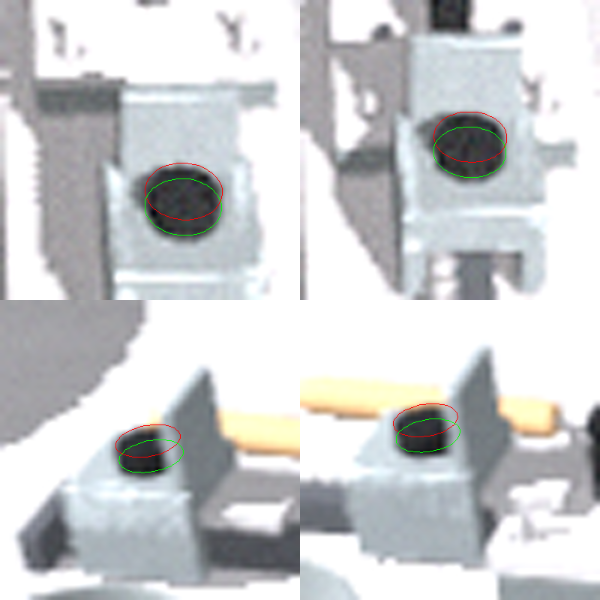

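In both outside views the button's dark body reaches the red (up) outline, the same as at the start when it was locked. The tub and syringe haven't moved. I'll hand it in.

Run:
```python
from h import *
print(r.sense()["clock"]); print(r.sign_off())
```

```text
16.6167
the job is handed in; nothing more can be done
None
```

The mould is closed and latched, and I handed the job in at about 16.6 s with the arm clear of everything. No verdict is reported, so this rests on my own checks.

**What I did:** I gripped the grey cover by its black bar and lowered it over the four posts until it lay flat on the lower mould half, then let go. I then pressed the thumb button down (about 6 N) with the shut fingers and slid the carriage to its end stop. There the push rose to 35 N, so I eased off and lifted straight up to let the button spring back.

**Last checks:**
- **Cover:** all four posts show through its holes. The networks put the grip point within about 3 mm of its place over the seat.
- **Latch:** the tongue tip measured 24 mm inside the cover's nominal edge, which is fully home.
- **Button:** in both outside views it reaches the "up" outline, the same as at the start.
- **Bystanders:** the tub and syringe are where they were, to within about 5 mm of network error.

**Checks that disagreed:**
- The button's width in the wrist picture (30 px) is slightly small even for a fully down button. I trusted the two outside views instead.
- Seen in the last wrist picture, the cover's edge read about 2 mm off its expected line. That is within the calibration error.
- One cover hole, half in shadow, gave a bad height when I triangulated it, so I went by the other three.

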